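Shut the engraver's guard door and present the oblong work carrier over its nest

TASK

First push the engraving machine's open guard door shut until it seats on its spring catch, which arms the loading lift. Then pick up the oblong work carrier by its tab, carry it over the graver rack without bumping the rack, and finish while still holding it level over the oblong pocket of the matching nest, centred, turned to match and about one centimetre above the nest's top, for the lift to come up and take it: never let it touch the nest, and keep holding it still. Leave the round carrier and everything else on the bench where it is.

Things in the scene. Friction and masses are not known exactly. Their poses are not given: they have to be found in the camera images.
- engraver: Desktop engraving machine, fixed, dark with aluminium cheeks, 260 wide (its x) x 260 deep (its y), on the right side of the bench. Origin: centre of its underside. Its front faces its own +y. It is 200 high for the 120 mm behind the front and has a hood 290 high behind that (from y = +10 to -130 mm). A 12 mm high sill stands out 25 mm in front of the front.
- guard_door (a joint): Grey upright door, 200 wide x 168 high (22 to 190 above the bench) x 12, vertical hinge at the machine's -x end. rad: 0 = shut on its stop; grows as it swings to the machine's +y (counter-clockwise from above), to 1.3. Else free, stays where left. From 0.06 rad its roller catch resists (3 N at the free edge) and pushes back; below 0.02 it snaps to 0. Seated: below 0.010. Push 6 to 12 N.
- door_push (a point): Point on the door's outer face, 170 mm from the hinge line (32 mm from the free edge), 165 mm above the bench (25 mm below the door's top edge). It moves with the door. Axes: x runs from the hinge to the free edge, y is the outward normal of the outer face (push along -y).
- door_hinge (a point): Point on the door's hinge line, 165 mm above the bench; the door's mid-plane runs through it (outer face 6 mm outward). Axes as door_push.
- oblong_carrier: The oblong work carrier: rectangular aluminium plate 76 (its x) x 44 (its y) x 12 thick, lying flat on the bench, with an upright steel tab in the middle, 30 (x) x 14 (y), from 12 to 52 mm above the underside, and a small brass disc at either end. 0.12 to 0.2 kg. Origin: centre of the underside; z up. Grip the tab across its 14 mm.
- round_carrier: A like carrier with a round plate of 64 mm diameter and the same tab, no discs; not wanted, leave it. It may stand in either of the two places. Origin: centre of the underside.
- oblong_nest: Fixed loading nest, black block with a steel top plate 114 (its x) x 88 (its y), top 60 mm above the bench, with an oblong pocket. Origin: centre of its underside. A second nest of the same size with a round pocket stands beside it; either may be nearer the robot.
- nest_mouth (a point): Centre of the mouth of the oblong pocket, level with the nest's top face. Pocket 79 (x) x 47 (y), 12 deep; its axes are those the carrier's x and y must match (either way round).
- graver_rack: Fixed wooden rack of gravers, 260 long (its x) x 55 wide, 126 high, standing between the carriers and the nests. Origin: centre of its underside.
- stone_jar: Bystander: small glass jar, 26 diameter, 34 high, between the two carriers. Origin: centre of the underside.
- caliper: Bystander: slide caliper lying flat at the far side of the bench, 200 long, 14 high.
- mouse: Bystander: black computer mouse, 100 x 60 x 24, at the far side in front of the keyboard.
- cleaner_bottle: Bystander: white bottle, 54 diameter, 130 high, at the far side beyond the nests. Origin: centre of the underside.
- bench_brush: Bystander: bench brush lying near the robot.
Mind the look-alikes: they are no part of the job. What is shaped like the oblong_carrier but pink or red is not meant.

How it is judged:
On the way, in this order (a step that is already met when the one before it is completed fails the run):
1. the guard door is shut and seated on its catch (value of joint guard_door below 0.01 rad), for 0.3 s.
2. the oblong carrier is picked up off the bench by the gripper (height (world z) of oblong_carrier above 0.04 m and contact force between the fingers and oblong_carrier above 2 N), for 0.2 s.
3. the carrier hovers over the oblong nest (horizontal distance between oblong_carrier and nest_mouth below 0.006 m and angle between the x axis of oblong_carrier and the x axis of nest_mouth, either way round below 0.12 rad and angle between oblong_carrier's own z axis and vertical below 0.09 rad and z of oblong_carrier in the frame of nest_mouth between 0.003 and 0.018 m and contact force between oblong_carrier and oblong_nest below 0.05 N), for 0.2 s.
At the end, for the whole second after the job is handed in: Door below 0.010 rad. Oblong carrier in the fingers, still, not touching the nest: underside centre within 6 mm of the pocket centre from above and 3 to 18 mm over the nest's top, long axes within 0.12 rad, tilt below 0.09 rad (all of step 3 and value of joint guard_door below 0.01 rad and contact force between the fingers and oblong_carrier above 2 N and linear speed of oblong_carrier below 0.01 m/s); the arm keeps its last pose, push and grip.
It fails at once if the oblong carrier touches its nest (contact force between oblong_carrier and oblong_nest above 0.5 N).
It fails at once if the oblong carrier or the arm bumps the graver rack (contact force between oblong_carrier and graver_rack above 1 N or contact force between the arm and graver_rack above 3 N).
It fails at once if a bystander is moved by more than 3 cm (distance of any of round_carrier, stone_jar, caliper, mouse, cleaner_bottle, bench_brush from where it was at the start of the episode above 0.03 m).
It also fails if it takes over 58 s, if anything falls off the work surface, if the arm or the gripper's body presses on something with over 40 N, if the wrist force passes 120 N, or if a joint passes its speed limit or range.

ROBOT

A 6-joint arm with a two-finger parallel gripper is mounted at the origin on the work surface. World frame = base frame: x ahead of the robot, y to its left, z up, the work surface at z = 0. Lengths are in m, angles in rad, forces in N, time in s.
With the tool pointing down it reaches from about 0.35 to 0.775 m from the base axis. Payload 5.5 kg.
Tool frame: the origin (TCP) lies midway between the tips of the shut fingers; the grasp point (between the pads) lies 19 mm behind it; z points along the fingers, y is the line along which they close (so a half turn about z gives the same grasp; the last joint's range is limited). The gripper opens to 85 mm and grips with 20 to 120 N. Pads are 22 mm wide; open, the fingers measure 114 mm over their backs; the gripper's body (76 mm by 85 mm) begins 54 mm behind the grasp point. The pads swing forward as they close: fully open they stand 13 mm farther back than shut.
Start: joints at [-1.373, 0.313, 0.046, 1.304, 0, 1.431], TCP at [0.191, -0.543, 0.231] pointing down, gripper open.
Joint ranges: [-2.76, 2.76], [-0.86, 1.69], [-1.03, 1.26], [-2.2, 2.34], [-1.47, 1.5], [-3.14, 3.14]. Speed limits (rad/s): [2.57, 2.57, 3.14, 3.14, 3.14, 3.14].

INTERFACE

Orientations are given as a unit quaternion [w, x, y, z].
In Python, from workcell import env gives the robot as it stands.
- The arm moves only by the tool move_arm, never from a script. Its argument "targets" is a list of rows, each a list of 3 entries, a list of its own where there are three numbers: the shift along the tool's x, y, z in mm, then the turn, a rotation vector about the tool's x, y, z in units of 10 degrees (1.0 is 10 degrees), then the closure, from -1 (fully open) to 1 (shut). In form: [[[dx, dy, dz], [ax, ay, az], gripper], ...]. A call has 1 to 5 rows; each row is the pose to reach, as a shift and turn from the pose commanded when the call began, along the tool's axes at that moment; what a row does not reach only later rows make up. A row lasts 1/8 s, in which the tool goes at most 62.5 mm and 10.7 degrees, less where a joint would pass 70% of its speed; a pose out of reach is approached as far as the arm can. A call with a gripper value outside its range is refused whole. The fingers move at their own pace and stop on an object; "squeeze" is the grip in N (left out, the last holds). Time passes only in rows, so rows that repeat a pose let the fingers close. It gives the time, the measured TCP pose, the force, the opening and the grip force at its end, in the units of the state.
- env.get_state(): the state, without advancing time (a new reading comes with each control period).
- env.read_camera(name): name is "scene" or "side" or "wrist"; returns a dict with "pixels" (420x560x3 uint8, red, green, blue), "fovy" (degrees; the focal length in pixels is half the picture's height over the tangent of half this angle, whatever the lens; pixels are square), "cx", "cy" (the principal point, pixels), "extrinsics" (4x4, takes a point from world to camera coordinates); the wrist camera has in their place "mount" (4x4, takes a point from camera to tool coordinates, whose origin is the TCP and whose axes are the flange's). Camera axes: x right, y up, looking along -z (the intrinsics and any distortion apply to the point x, -y, -z); pixel columns grow to the right and rows downward; lengths in m; the calibration is good to about 2 mm. A picture is of the moment at which its call begins: read the wrist's pose just before it. There is no depth.
- env.hand_in(): hands the job in; it is judged then, once.
Trained networks look in a picture, given as the dict that the camera call returned (one of the last four; its "shot" number tells which), for a name from the list of things; names that differ only in an ending like _2 or _b are one class to them, and where a whole thing is asked for, a point or a joint stands for the part that bears it (a point fixed in the world has none). Each returns a list of dicts, best first, with "confidence" (0 to 1); they miss things now and then, are a little off and sometimes report something else, mostly with a low value. They report only what shows in the picture. A call takes as long as a camera call. They do not tell look-alikes from the thing itself.
- env.spot_in(thing, picture): "centre" ([x, y, z] in m, in world coordinates, good to about 4 mm: the middle of the surface that is visible of it).
- env.regions_of(thing, picture): "mask" (420x560 bool, what is visible of it).
- env.landmark_of(thing, picture): "centre" ([x, y, z] in m, in world coordinates, good to about 4 mm: a listed point, or the origin of a listed thing).
The state is a dict: "clock": time; "joint_pos": joint angles; "qvel": joint speeds; "tau": joint torques, N m; "tcp_pos": TCP position; "orientation": TCP orientation; "wrist_force": force on the tool from outside, world axes, zero at the start; "ft_torque": the same for the moment, N m; "finger_gap": finger opening in m; "grip_force": force on a finger pad.
Only numpy, scipy, OpenCV 4.12 (cv2) and the standard library are available. Lean on these libraries where they do the work, as an engineer would, in place of code of your own. Each camera call takes 0.05 s, during which the arm holds its last target. There are 200 camera calls.

## Working session

There is one attempt and no reset: what is moved stays moved. The work goes in short steps, Python scripts to look and compute and a tool call to move; the robot and the scene stay as the last step left them, time stands still between calls to the robot, and variables do not carry over. Pictures are saved under pics/ and viewed, at most 10 in all, crops included, and the job is handed in when it is done.

Besides the shell and the picture viewer there is one more tool, called after "Call:" by a JSON object that holds its "api" and its "payload", one argument or row to a line. move_arm: Moves the arm, as the interface text tells. Its arguments: {"type":"object","properties":{"targets":{"type":"array","items":{"type":"array"}},"squeeze":{"type":"number"}},"required":["targets"]}

```bash
mkdir -p pics; ls; cat > h.py <<'E'
from workcell import env
import numpy as np, cv2
from scipy.spatial.transform import Rotation as R
def st():
    s=env.get_state(); q=s['orientation']; r=R.from_quat([q[1],q[2],q[3],q[0]])
    return s,np.array(s['tcp_pos']),r
def save(p,n): cv2.imwrite('pics/'+n,p['pixels'][:,:,::-1])
def cam(p,name,pose=None):
    "world->camera 4x4"
    if name!='wrist': return np.array(p['extrinsics'])
    t,r=pose; T=np.eye(4);T[:3,:3]=r.as_matrix();T[:3,3]=t
    return np.linalg.inv(T@np.array(p['mount']))
def proj(p,E,X):
    c=E[:3,:3]@np.array(X)+E[:3,3]; f=210/np.tan(np.radians(p['fovy'])/2)
    return np.array([p['cx']+f*c[0]/-c[2],p['cy']-f*c[1]/-c[2]])
def ray(p,E,uv,z):
    f=210/np.tan(np.radians(p['fovy'])/2); d=np.array([(uv[0]-p['cx'])/f,-(uv[1]-p['cy'])/f,-1])
    Rw=E[:3,:3].T; o=-Rw@E[:3,3]; d=Rw@d; return o+d*(z-o[2])/d[2]
E
python3 - <<'E'
from h import *
s,t,r=st(); print(s['clock'],t,r.as_matrix().round(2).tolist())
for n in ['scene','side']:
    p=env.read_camera(n); save(p,n+'0.png'); print(n,{k:np.round(v,3) if k!='pixels' else 0 for k,v in p.items() if k!='pixels'})
    for k in ['engraver','door_push','door_hinge','oblong_carrier','round_carrier','oblong_nest','nest_mouth','graver_rack','stone_jar','cleaner_bottle','bench_brush']:
        print(k,[(np.round(d['centre'],3).tolist(),round(d['confidence'],2)) for d in env.landmark_of(k,p)][:3])
E
```

```text
pics
0.0 [ 0.19045555 -0.54201232  0.23041184] [[0.94, 0.33, -0.0], [0.33, -0.94, 0.0], [0.0, -0.0, -1.0]]
scene {'fovy': np.float64(53.37), 'cx': np.float64(283.875), 'cy': np.float64(205.06), 'extrinsics': array([[-8.950e-01,  4.470e-01,  1.600e-02,  5.400e-01],
       [-2.610e-01, -5.500e-01,  7.930e-01,  1.000e-03],
       [ 3.630e-01,  7.050e-01,  6.090e-01, -1.442e+00],
       [ 0.000e+00,  0.000e+00,  0.000e+00,  1.000e+00]]), 'shot': np.int64(1)}
engraver [([0.46, -0.468, 0.002], 0.88)]
door_push [([0.428, -0.19, 0.171], 0.73), ([0.554, 0.155, -0.002], 0.15)]
door_hinge [([0.342, -0.341, 0.167], 0.54)]
oblong_carrier [([0.785, 0.31, -0.002], 0.86), ([0.601, -0.011, 0.0], 0.79), ([0.701, -0.373, 0.004], 0.75)]
round_carrier [([0.424, -0.006, -0.002], 0.83)]
oblong_nest [([0.618, 0.288, 0.001], 0.94)]
nest_mouth [([0.618, 0.285, 0.061], 0.92)]
graver_rack [([0.557, 0.154, -0.001], 0.66)]
stone_jar [([0.767, 0.192, 0.005], 0.67), ([0.538, 0.036, -0.002], 0.66), ([0.754, 0.018, -0.004], 0.43)]
cleaner_bottle [([0.769, 0.193, 0.001], 0.75)]
bench_brush [([0.331, 0.103, -0.002], 0.
[... 234 characters left out ...]
   [ 0.   ,  0.   ,  0.   ,  1.   ]]), 'shot': np.int64(2)}
engraver [([0.456, -0.466, -0.004], 0.93)]
door_push [([0.43, -0.19, 0.163], 0.93), ([0.772, 0.2, -0.004], 0.61)]
door_hinge [([0.348, -0.34, 0.163], 0.63)]
oblong_carrier [([0.597, -0.128, 0.002], 0.89), ([0.6, -0.009, -0.0], 0.81), ([0.704, -0.372, -0.003], 0.8)]
round_carrier [([0.431, -0.012, -0.003], 0.63)]
oblong_nest [([0.622, 0.285, -0.001], 0.65)]
nest_mouth [([0.624, 0.288, 0.061], 0.71), ([0.768, 0.195, -0.003], 0.22)]
graver_rack [([0.556, 0.155, -0.0], 0.61)]
stone_jar [([0.535, 0.037, 0.002], 0.6)]
cleaner_bottle [([0.771, 0.195, -0.004], 0.58), ([0.558, 0.156, 0.002], 0.4)]
bench_brush [([0.337, 0.102, -0.002], 0.72)]
```

View pics/scene0.png

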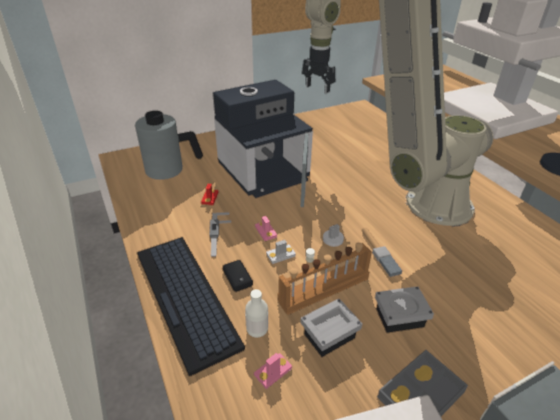

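View pics/side0.png

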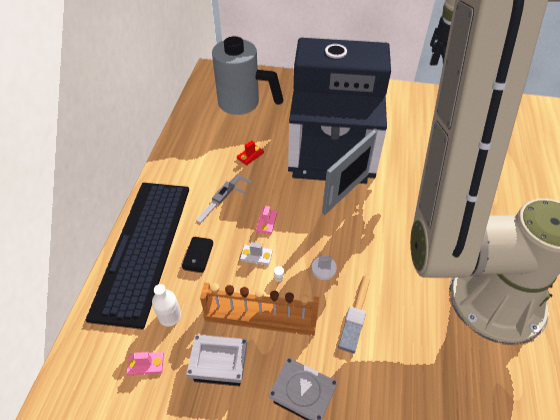

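The scene picture shows the open grey door at about (305,170), with its outer face toward the robot. The silver oblong carrier with brass discs is at (281,252), and the pink and red ones are decoys. The round carrier is at (333,235), the rack at (325,278), and the oblong nest at (331,325). In the side picture the same carrier is at (257,254) and the nest at (218,358). These agree with the network positions. I'll go round to the outer side of the door with the fingers shut.

Call:
{"api": "move_arm", "payload": {
  "targets": [
    [[20, -56, 0], [0, 0, 0.6], 1],
    [[40, -112, 0], [0, 0, 1.2], 1],
    [[59, -169, 0], [0, 0, 1.95], 1],
    [[115, -200, 0], [0, 0, 1.95], 1],
    [[170, -232, 0], [0, 0, 1.95], 1]
  ],
  "squeeze": 60
}}

```text
clock: 1.82
tcp_pos: [0.2728, -0.2682, 0.2318]
orientation: [0.001, 1.0, -0.002, 0.001]
wrist_force: [0.5, -1.0, -0.5]
finger_gap: 0.0003
grip_force: 0.0
```

Call:
{"api": "move_arm", "payload": {
  "targets": [
    [[35, -45, 0], [0, 0, 0], 1],
    [[70, -90, 0], [0, 0, 0], 1],
    [[97, -103, 15], [0, 0, 0], 1],
    [[97, -103, 70], [0, 0, 0], 1],
    [[105, -101, 74], [0, 0, 0], 1]
  ]
}}

```text
clock: 2.45
tcp_pos: [0.3745, -0.1658, 0.154]
orientation: [-0.002, 1.0, -0.001, -0.004]
wrist_force: [0.1, -0.1, 0.9]
finger_gap: 0.0001
grip_force: 0.0
```

```bash
python3 - <<'E'
from h import *
H=np.array([.345,-.3405])
for th in [58.7,50,40,30,20,12,8,5,2,-1]:
    a=np.radians(th); print(th,(H+.165*np.array([np.cos(a),np.sin(a)])+.022*np.array([-np.sin(a),np.cos(a)])).round(3))
s,t,r=st(); p=env.read_camera('side'); save(p,'side1.png')
E
```

```text
58.7 [ 0.412 -0.188]
50 [ 0.434 -0.2  ]
40 [ 0.457 -0.218]
30 [ 0.477 -0.239]
20 [ 0.493 -0.263]
12 [ 0.502 -0.285]
8 [ 0.505 -0.296]
5 [ 0.507 -0.304]
2 [ 0.509 -0.313]
-1 [ 0.51  -0.321]
```

View pics/side1.png

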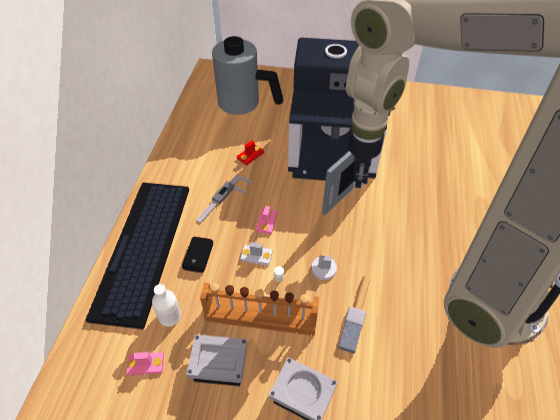

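The side picture shows the hand at about (362,170), on the robot side of the door's outer face (340,180) and clear of it. I'll push along the arc.

Call:
{"api": "move_arm", "payload": {
  "targets": [
    [[20, 12, 0], [0, 0, 0], 1],
    [[36, 22, 0], [0, 0, 0], 1],
    [[56, 33, 0], [0, 0, 0], 1],
    [[79, 51, 0], [0, 0, 0], 1],
    [[99, 72, 0], [0, 0, 0], 1]
  ]
}}

```text
clock: 3.12
tcp_pos: [0.4786, -0.243, 0.1602]
orientation: [0.001, 1.0, -0.002, 0.002]
wrist_force: [-0.1, -0.5, 0.3]
finger_gap: -0.0002
grip_force: 0.3
```

Call:
{"api": "move_arm", "payload": {
  "targets": [
    [[16, 24, 0], [0, 0, 0], 1],
    [[25, 44, 0], [0, 0, 0], 1],
    [[28, 54, 0], [0, 0, 0], 1],
    [[29, 60, 0], [0, 0, 0], 1]
  ]
}}

```text
clock: 3.62
tcp_pos: [0.5059, -0.3016, 0.1587]
orientation: [0.0, 1.0, -0.002, 0.001]
wrist_force: [0.3, 1.3, 1.1]
finger_gap: 0.0
grip_force: 0.9
```

```bash
python3 - <<'E'
from h import *
s,t,r=st(); print(t, s['wrist_force'])
for n in ['side','scene']:
    p=env.read_camera(n)
    for k in ['door_push','door_hinge','engraver']:
        print(k,[(np.round(d['centre'],3).tolist(),round(d['confidence'],2)) for d in env.landmark_of(k,p)][:2])
E
```

```text
[ 0.50591982 -0.30161669  0.15874234] [0.25387813 1.33205861 1.13608904]
door_push [([0.514, -0.316, 0.161], 0.65)]
door_hinge [([0.347, -0.338, 0.164], 0.59)]
engraver [([0.344, -0.336, 0.162], 0.6)]
door_push [([0.515, -0.313, 0.171], 0.92)]
door_hinge [([0.343, -0.34, 0.168], 0.92)]
engraver [([0.457, -0.471, 0.0], 0.61), ([0.516, -0.312, 0.169], 0.56)]
```

Call:
{"api": "move_arm", "payload": {
  "targets": [
    [[1, 4, 0], [0, 0, 0], 1],
    [[1, 8, 0], [0, 0, 0], 1],
    [[1, 8, 0], [0, 0, 0], 1]
  ]
}}

```text
clock: 4.4
tcp_pos: [0.5064, -0.3073, 0.1573]
orientation: [-0.002, 1.0, -0.001, 0.0]
wrist_force: [0.5, 7.1, 2.5]
finger_gap: -0.0001
grip_force: 3.5
```

Call:
{"api": "move_arm", "payload": {
  "targets": [
    [[0, 2, 0], [0, 0, 0], 1],
    [[0, 4, 0], [0, 0, 0], 1],
    [[0, 4, 0], [0, 0, 0], 1]
  ]
}}

```text
clock: 4.78
tcp_pos: [0.5063, -0.3075, 0.1573]
orientation: [-0.005, 1.0, 0.0, 0.0]
wrist_force: [0.5, 17.7, 6.1]
finger_gap: 0.0
grip_force: 9.1
```

Call:
{"api": "move_arm", "payload": {
  "targets": [
    [[0, -15, 0], [0, 0, 0], 1],
    [[0, -65, 0], [0, 0, 0], 1],
    [[10, -120, -40], [0, 0, 0], -1],
    [[40, -175, -70], [0, 0, 0], -1],
    [[60, -230, -90], [0, 0, 0], -1]
  ]
}}

```text
clock: 5.4
tcp_pos: [0.564, -0.093, 0.2447]
orientation: [0.001, 1.0, -0.002, 0.001]
wrist_force: [0.8, -0.4, -0.3]
finger_gap: 0.0545
grip_force: 0.0
```

Call:
{"api": "move_arm", "payload": {
  "targets": [
    [[0, -30, 0], [0, 0, 0], -1],
    [[0, -30, 0], [0, 0, 0], -1]
  ]
}}

```text
clock: 5.65
tcp_pos: [0.5633, -0.0618, 0.2435]
orientation: [0.0, 1.0, 0.0, 0.001]
wrist_force: [0.4, -2.1, -0.1]
finger_gap: 0.0855
grip_force: 0.0
```

```bash
python3 - <<'E'
from h import *
s,t,r=st(); print(s['clock'],t, s['wrist_force'],s['finger_gap'])
w=env.read_camera('wrist'); save(w,'w0.png'); E=cam(w,'wrist',(t,r)); print(np.array(w['mount']).round(3).tolist())
for k in ['oblong_carrier','round_carrier','stone_jar']:
    print(k,[(np.round(d['centre'],3).tolist(),round(d['confidence'],2)) for d in env.landmark_of(k,w)][:3])
for n in ['side','scene']:
    p=env.read_camera(n)
    for k in ['door_push','door_hinge']:
        print(k,[(np.round(d['centre'],3).tolist(),round(d['confidence'],2)) for d in env.landmark_of(k,p)][:1])
E
```

```text
5.65 [ 0.56325865 -0.06184817  0.24349064] [ 0.36308952 -2.06939068 -0.11491256] 0.08547968058037773
[[0.0, 0.962, 0.272, 0.07], [1.0, -0.0, 0.0, -0.0], [0.0, 0.272, -0.962, -0.143], [0.0, 0.0, 0.0, 1.0]]
oblong_carrier [([0.601, -0.128, 0.005], 0.83), ([0.602, -0.016, 0.0], 0.69)]
round_carrier [([0.423, -0.009, -0.001], 0.9)]
stone_jar [([0.53, 0.038, -0.002], 0.59)]
door_push [([0.514, -0.319, 0.164], 0.87)]
door_hinge [([0.344, -0.336, 0.165], 0.76)]
door_push [([0.515, -0.32, 0.169], 0.7)]
door_hinge [([0.343, -0.341, 0.166], 0.59)]
```

View pics/w0.png

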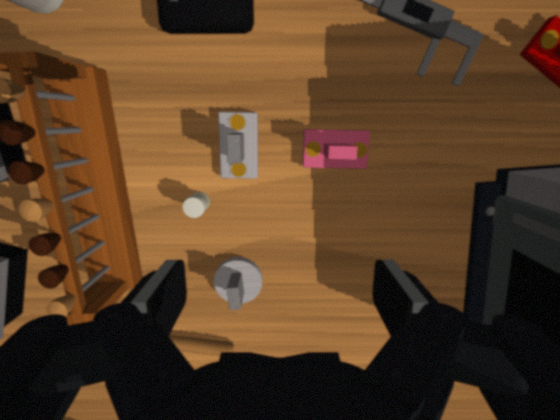

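The wrist picture shows the silver oblong carrier at (238,146) with its long axis along image vertical, so its yaw is about 0. The discs are at about (237,122) and (238,170). The pink decoy is at (336,149), the jar at (195,205) and the round carrier at (238,280). Next I'll measure the carrier and nest precisely.

```bash
cat > m.py <<'E'
from h import *
def discs(w,E,box):
    x0,y0,x1,y1=box; hsv=cv2.cvtColor(w['pixels'],cv2.COLOR_RGB2HSV)[y0:y1,x0:x1]
    m=cv2.inRange(hsv,(18,130,60),(32,255,255)); n,_,s,c=cv2.connectedComponentsWithStats(m)
    o=[i for i in range(1,n) if s[i,4]>20]; o=sorted(o,key=lambda i:-s[i,4])[:2]
    P=[ray(w,E,c[i]+[x0,y0],.012) for i in o]; print([s[i,4] for i in o],np.round(P,4).tolist())
    return P
E
python3 - <<'E'
from m import *
s,t,r=st(); w=env.read_camera('wrist'); E=cam(w,'wrist',(t,r))
P=discs(w,E,(215,105,262,185))
for d in env.regions_of('oblong_carrier',w):
    m=d['mask'].astype(np.uint8); ys,xs=np.nonzero(m); q=cv2.minAreaRect(np.c_[xs,ys].astype(np.float32)); print(d['confidence'],q)
    b=cv2.boxPoints(q); print(np.round([ray(w,E,v,.012)[:2] for v in b],4).tolist())
if len(P)==2: print('c',np.mean(P,0),'d',P[0]-P[1])
E
```

```text
[np.int32(178), np.int32(151)] [[0.6324, -0.013, 0.012], [0.578, -0.0124, 0.012]]
0.87 ((235.5, 144.5), (65.0, 39.0), 90.0)
[[0.6424, 0.0072], [0.6423, -0.037], [0.568, -0.0352], [0.5681, 0.0115]]
0.85 ((538.5, 49.5), (73.0, 41.0), 90.0)
[[0.7404, -0.3147], [0.7403, -0.3576], [0.6687, -0.3746], [0.6688, -0.3291]]
0.58 ((333.5, 147.5), (39.0, 67.0), 90.0)
[[0.6246, -0.0882], [0.6243, -0.165], [0.5795, -0.1683], [0.5798, -0.0888]]
c [ 0.60519248 -0.01273969  0.012     ] d [ 0.05442586 -0.00061349  0.        ]
```

Call:
{"api": "move_arm", "payload": {
  "targets": [
    [[25, -30, 0], [0, 0, 0], -1],
    [[41, -49, 40], [0, 0, 0], -1],
    [[41, -49, 90], [0, 0, 0], -1],
    [[41, -49, 130], [0, 0, 0], -1],
    [[41, -49, 130], [0, 0, 0], -1]
  ]
}}

```text
clock: 6.88
tcp_pos: [0.601, -0.0143, 0.1097]
orientation: [-0.001, 1.0, -0.001, -0.004]
wrist_force: [-0.9, 0.7, 0.0]
finger_gap: 0.0855
grip_force: 0.0
```

```bash
python3 - <<'E'
from m import *
s,t,r=st(); print(t,r.as_rotvec()); w=env.read_camera('wrist'); E=cam(w,'wrist',(t,r)); save(w,'w1.png')
P=discs(w,E,(0,0,560,420)); print(np.mean(P,0),[proj(w,E,p) for p in P])
E
```

```text
[ 0.60104131 -0.01426479  0.10973211] [-3.14052667  0.00384469  0.01154847]
[np.int32(404), np.int32(319)] [[0.6326, -0.0134, 0.012], [0.6024, -0.1012, 0.012]]
[ 0.61750538 -0.0573142   0.012     ] [array([278.5470297 , 172.13118812]), array([389.42319749, 209.85579937])]
```

View pics/w1.png

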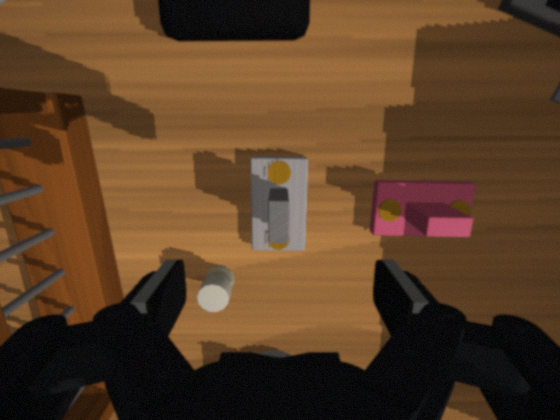

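The wrist picture shows the carrier's tab at (279,220) centred between the fingers. The discs are at (279,172) and (279,244), and the jar at (215,288) and the pink decoy are clear. I'll descend and grip.

Call:
{"api": "move_arm", "payload": {
  "targets": [
    [[2, -1, 45], [0, 0, 0], -1],
    [[2, -1, 80], [0, 0, 0], -1],
    [[2, -1, 89], [0, 0, 0], -1],
    [[2, -1, 89], [0, 0, 0], 1],
    [[2, -1, 89], [0, 0, 0], 1]
  ],
  "squeeze": 60
}}

```text
clock: 7.55
tcp_pos: [0.6078, -0.0141, 0.0265]
orientation: [0.0, 1.0, -0.001, 0.002]
wrist_force: [-0.3, 0.1, -0.4]
finger_gap: 0.0515
grip_force: 0.0
```

Call:
{"api": "move_arm", "payload": {
  "targets": [
    [[0, 0, 0], [0, 0, 0], 1],
    [[0, 0, 0], [0, 0, 0], 1],
    [[0, 0, 0], [0, 0, 0], 1]
  ]
}}

```text
clock: 7.92
tcp_pos: [0.6067, -0.0138, 0.0251]
orientation: [0.0, 1.0, -0.001, 0.001]
wrist_force: [-0.1, -0.0, 6.2]
finger_gap: 0.0128
grip_force: 59.9
```

Call:
{"api": "move_arm", "payload": {
  "targets": [
    [[0, 0, -20], [0, 0, 0], 1],
    [[0, 0, -60], [0, 0, 0], 1],
    [[0, 0, -110], [0, 0, 0], 1],
    [[0, 0, -160], [0, 0, 0], 1],
    [[0, 0, -200], [0, 0, 0], 1]
  ]
}}

```text
clock: 8.55
tcp_pos: [0.6059, -0.0137, 0.226]
orientation: [0.0, 1.0, -0.001, 0.0]
wrist_force: [1.3, 0.8, -1.4]
finger_gap: 0.013
grip_force: 58.9
```

Call:
{"api": "move_arm", "payload": {
  "targets": [
    [[0, 0, 0], [0, 0, 0], 1],
    [[0, 0, 0], [0, 0, 0], 1]
  ]
}}

```text
clock: 8.8
tcp_pos: [0.6053, -0.0137, 0.223]
orientation: [-0.0, 1.0, -0.001, -0.001]
wrist_force: [0.8, 0.9, -1.6]
finger_gap: 0.0131
grip_force: 58.9
```

```bash
python3 - <<'E'
from m import *
s,t,r=st(); print(t,r.as_rotvec(),s['grip_force'],s['finger_gap']); w=env.read_camera('wrist'); E=cam(w,'wrist',(t,r)); save(w,'w2.png')
for n in ['side','scene']:
    p=env.read_camera(n)
    for k in ['oblong_carrier','oblong_nest','nest_mouth','door_push']:
        print(k,[(np.round(d['centre'],3).tolist(),round(d['confidence'],2)) for d in env.landmark_of(k,p)][:4])
E
```

```text
[ 0.60532324 -0.01365602  0.22300101] [-3.14140495e+00  4.09718266e-03  2.53939742e-03] 58.886107206344604 0.013053299411028365
oblong_carrier [([0.785, 0.311, -0.001], 0.71), ([0.6, -0.013, 0.197], 0.7), ([0.597, -0.129, -0.0], 0.62)]
oblong_nest []
nest_mouth [([0.624, 0.286, 0.059], 0.55)]
door_push [([0.514, -0.32, 0.163], 0.71)]
oblong_carrier [([0.6, -0.014, 0.199], 0.67), ([0.787, 0.308, -0.0], 0.64), ([0.702, -0.374, 0.003], 0.6), ([0.597, -0.129, 0.003], 0.58)]
oblong_nest [([0.62, 0.286, -0.004], 0.61)]
nest_mouth [([0.619, 0.289, 0.06], 0.75), ([0.515, -0.321, 0.169], 0.15)]
door_push [([0.514, -0.32, 0.167], 0.95)]
```

View pics/w2.png

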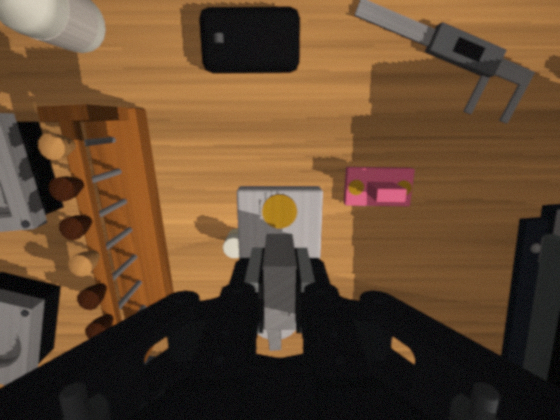

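The wrist picture shows the carrier held at (280,260), square in the fingers, with the rack to the left at (95,220). I'll move over the rack at a safe height and look at the nest from there.

Call:
{"api": "move_arm", "payload": {
  "targets": [
    [[-10, -40, 0], [0, 0, 0], 1],
    [[-20, -90, 0], [0, 0, 0], 1],
    [[-30, -140, 0], [0, 0, 0], 1],
    [[-30, -180, 0], [0, 0, 0], 1],
    [[-30, -195, 0], [0, 0, 0], 1]
  ]
}}

```text
clock: 9.98
tcp_pos: [0.5805, 0.1354, 0.2242]
orientation: [-0.019, 0.999, 0.038, -0.001]
wrist_force: [-0.3, -0.4, -1.7]
finger_gap: 0.0129
grip_force: 59.0
```

Call:
{"api": "move_arm", "payload": {
  "targets": [
    [[0, 0, 0], [0, 0, 0], 1],
    [[0, 0, 0], [0, 0, 0], 1]
  ]
}}

```text
clock: 10.22
tcp_pos: [0.5802, 0.1336, 0.2239]
orientation: [-0.018, 0.999, 0.037, -0.001]
wrist_force: [0.9, -0.1, -1.8]
finger_gap: 0.0129
grip_force: 59.0
```

```bash
python3 - <<'E'
from m import *
s,t,r=st(); print(t,r.as_rotvec(),s['grip_force']); w=env.read_camera('wrist'); E=cam(w,'wrist',(t,r)); save(w,'w3.png')
np.savez('w3.npz',E=E,t=t,px=w['pixels'],fovy=w['fovy'],cx=w['cx'],cy=w['cy'])
for k in ['oblong_nest','nest_mouth','oblong_carrier']:
    print(k,[(np.round(d['centre'],3).tolist(),round(d['confidence'],2)) for d in env.landmark_of(k,w)][:4])
for d in env.regions_of('oblong_nest',w):
    ys,xs=np.nonzero(d['mask']); print(d['confidence'],xs.min(),xs.max(),ys.min(),ys.max())
E
```

```text
[0.58020572 0.13364834 0.22388744] [-3.10280618 -0.11469067  0.00465421] 58.95721435546875
oblong_nest [([0.619, 0.288, -0.003], 0.94)]
nest_mouth [([0.622, 0.287, 0.059], 0.79)]
oblong_carrier [([0.599, -0.13, 0.002], 0.86), ([0.576, 0.134, 0.198], 0.81), ([0.423, -0.009, 0.002], 0.71)]
0.72 76 191 74 196
0.65 236 294 68 349
```

View pics/w3.png

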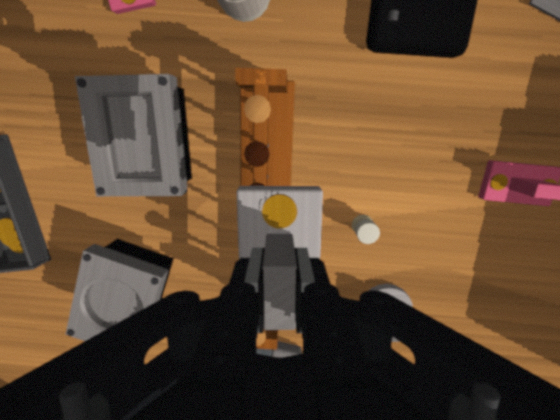

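The wrist picture shows the oblong nest at (133,135) with corner screws at about (82,82), (164,80), (175,189) and (102,190). The carrier is still held over the rack. The move stopped short because the last joint is at its 3.14 limit, so the tool needs a half turn the other way. From this view I'll get the nest centre and yaw.

```bash
python3 - <<'E'
from h import *
d=np.load('w3.npz'); w={k:d[k] for k in ['fovy','cx','cy']}; E=d['E']
s,t,r=st(); print(np.round(s['joint_pos'],3), r.as_matrix().round(3).tolist())
g=cv2.cvtColor(d['px'],cv2.COLOR_RGB2GRAY)
c=cv2.resize(d['px'][60:210,60:210],(600,600),interpolation=cv2.INTER_CUBIC); cv2.imwrite('pics/c3.png',c[:,:,::-1])
for z in (.06,):
  for uv in [(82,82),(164,80),(175,189),(102,190)]: print(uv,ray(w,E,uv,z).round(4))
E
```

```text
[0.073 0.353 0.084 1.304 0.037 3.141] [[0.997, 0.074, -0.004], [0.074, -0.997, 0.037], [-0.001, -0.037, -0.999]]
(82, 82) [0.6703 0.3299 0.06  ]
(164, 80) [0.6774 0.253  0.06  ]
(175, 189) [0.5758 0.2446 0.06  ]
(102, 190) [0.5686 0.3194 0.06  ]
```

View pics/c3.png

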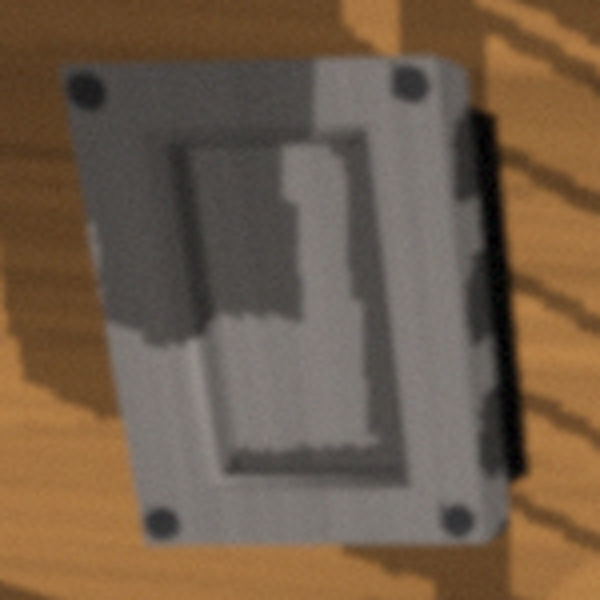

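The nest centre comes out at about (0.623, 0.287) with yaw about 5.4°. The screw spacing of 102 x 77 mm fits the 114 x 88 plate. I'll turn the tool about −180° (net yaw about 185°) while staying high.

Call:
{"api": "move_arm", "payload": {
  "targets": [
    [[0, 0, 0], [0, 0, -1], 1],
    [[0, 0, 0], [0, 0, -2], 1],
    [[0, 0, 0], [0, 0, -3], 1],
    [[0, 0, 0], [0, 0, -4], 1],
    [[0, 0, 0], [0, 0, -5], 1]
  ]
}}

```text
clock: 11.1
tcp_pos: [0.5799, 0.1343, 0.2242]
orientation: [-0.017, 0.888, 0.459, 0.007]
wrist_force: [-0.4, -0.4, -1.4]
finger_gap: 0.0131
grip_force: 59.0
```

Call:
{"api": "move_arm", "payload": {
  "targets": [
    [[0, 0, 0], [0, 0, -1], 1],
    [[0, 0, 0], [0, 0, -2], 1],
    [[0, 0, 0], [0, 0, -3], 1],
    [[0, 0, 0], [0, 0, -4], 1],
    [[0, 0, 0], [0, 0, -5], 1]
  ]
}}

```text
clock: 11.72
tcp_pos: [0.5799, 0.1343, 0.2242]
orientation: [-0.013, 0.611, 0.791, 0.013]
wrist_force: [0.1, -0.7, -0.7]
finger_gap: 0.0129
grip_force: 59.0
```

Call:
{"api": "move_arm", "payload": {
  "targets": [
    [[0, 0, 0], [0, 0, -1], 1],
    [[0, 0, 0], [0, 0, -2], 1],
    [[0, 0, 0], [0, 0, -3], 1],
    [[0, 0, 0], [0, 0, -4], 1],
    [[0, 0, 0], [0, 0, -5], 1]
  ]
}}

```text
clock: 12.35
tcp_pos: [0.5799, 0.1343, 0.2242]
orientation: [-0.006, 0.22, 0.975, 0.018]
wrist_force: [0.1, 0.1, -1.6]
finger_gap: 0.0133
grip_force: 59.0
```

```bash
python3 - <<'E'
from h import *
s,t,r=st(); m=r.as_matrix(); print(s['clock'],t,np.round(s['joint_pos'],3), m.round(3).tolist(), np.degrees(np.arctan2(m[1,0],m[0,0])),s['grip_force'])
E
```

```text
12.35 [0.57988425 0.13429745 0.22417411] [0.074 0.353 0.084 1.304 0.037 0.517] [[-0.903, 0.429, -0.004], [0.428, 0.903, 0.037], [0.019, 0.032, -0.999]] 154.6327260974831 59.01123583316803
```

```bash
python3 - <<'E'
from m import *
d=np.load('w3.npz'); w={k:d[k] for k in ['fovy','cx','cy']}
px=cv2.cvtColor(d['px'],cv2.COLOR_RGB2HSV)[185:240,245:320]; m=cv2.inRange(px,(18,130,60),(32,255,255)); n,_,S,c=cv2.connectedComponentsWithStats(m)
i=1+np.argmax(S[1:,4]); uv=c[i]+[245,185]
M=np.array(env.read_camera('wrist')['mount']); E=np.linalg.inv(M)
for zt in (.011,.013): print(uv,S[i,4],'disc in tool',ray(w,E,uv,zt))
# plate front edge row 187, sides 238..322
print([ray(w,E,v,.013).round(4) for v in [(238,187),(322,187)]])
s,t,r=st(); T=R.from_euler('z',185.4,degrees=True)*R.from_matrix(np.diag([1,-1,-1]))
print('rot',np.degrees((r.inv()*T).as_rotvec())/10,'shift',r.inv().apply(np.array([.623,.287,.220])-t)*1000)
E
```

```text
[279.12624585 210.85492802] 903 disc in tool [0.02319158 0.00102391 0.011     ]
[279.12624585 210.85492802] 903 disc in tool [0.0226189  0.00102373 0.013     ]
[array([ 0.0351, -0.0197,  0.013 ]), array([0.0351, 0.0226, 0.013 ])]
rot [ 0.20668701 -0.06008935 -3.04901503] shift [ 25.57732403 156.37950318   9.60594838]
```

Call:
{"api": "move_arm", "payload": {
  "targets": [
    [[7, 38, 2], [0.07, -0.02, -1], 1],
    [[14, 76, 5], [0.14, -0.04, -2], 1],
    [[22, 116, 7], [0.2, -0.06, -3.05], 1],
    [[29, 154, 10], [0.2, -0.06, -3.05], 1],
    [[29, 154, 10], [0.2, -0.06, -3.05], 1]
  ]
}}

```text
clock: 13.02
tcp_pos: [0.6204, 0.2886, 0.2185]
orientation: [-0.0, -0.042, 0.999, 0.001]
wrist_force: [0.1, -0.5, -1.3]
finger_gap: 0.0134
grip_force: 59.1
```

Call:
{"api": "move_arm", "payload": {
  "targets": [
    [[0, 0, 20], [0, 0, 0], 1],
    [[0, 0, 50], [0, 0, 0], 1],
    [[0, 0, 80], [0, 0, 0], 1],
    [[0, 0, 80], [0, 0, 0], 1]
  ]
}}

```text
clock: 13.52
tcp_pos: [0.6183, 0.2845, 0.1368]
orientation: [-0.003, -0.041, 0.999, -0.0]
wrist_force: [-0.2, 0.2, -0.7]
finger_gap: 0.0132
grip_force: 59.1
```

```bash
python3 - <<'E'
from h import *
s,t,r=st(); m=r.as_matrix(); print(s['clock'],t, np.degrees(np.arctan2(m[1,0],m[0,0])),m[:,2].round(3),s['grip_force'])
for n in ['wrist','side','scene']:
    p=env.read_camera(n)
    if n=='wrist': save(p,'w4.png')
    for k in ['oblong_carrier','nest_mouth','oblong_nest']:
        print(n,k,[(np.round(d['centre'],4).tolist(),round(d['confidence'],2)) for d in env.landmark_of(k,p)][:4])
    if n=='side': cv2.imwrite('pics/s4.png',cv2.resize(p['pixels'][260:420,120:330],None,fx=3.5,fy=3.5)[:,:,::-1])
E
```

```text
13.525 [0.61834457 0.28453495 0.13677053] -175.32725363314916 [-0.006 -0.001 -1.   ] 59.1151088476181
wrist oblong_carrier [([0.6221, 0.2866, 0.1103], 0.81), ([0.7823, 0.3154, -0.0016], 0.81), ([0.7682, 0.1906, 0.0019], 0.41)]
wrist nest_mouth []
wrist oblong_nest []
side oblong_carrier [([0.6231, 0.2905, 0.1162], 0.97), ([0.7834, 0.3141, -0.0001], 0.96), ([0.5984, -0.1318, -0.0011], 0.69)]
side nest_mouth [([0.6209, 0.2886, 0.0586], 0.65)]
side oblong_nest [([0.6224, 0.2876, 0.0004], 0.62)]
scene oblong_carrier [([0.6199, 0.2899, 0.113], 0.93), ([0.7005, -0.373, 0.004], 0.79), ([0.7882, 0.3094, -0.0028], 0.78), ([0.6005, -0.1262, 0.0016], 0.52)]
scene nest_mouth [([0.6195, 0.2857, 0.0584], 0.77), ([0.5123, -0.3208, 0.1686], 0.33)]
scene oblong_nest [([0.6213, 0.2835, -0.0045], 0.89)]
```

View pics/w4.png

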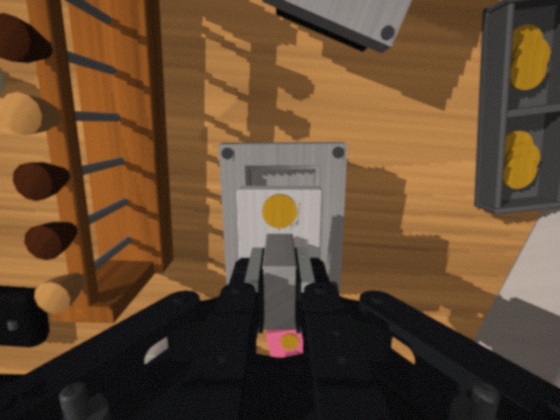

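The wrist picture shows the carrier at (280,240) aligned over the nest, whose near screws are at (228,153) and (338,153), with parallel edges. I'll compute the relative offset in this one view.

```bash
python3 - <<'E'
from h import *
s,t,r=st(); w=env.read_camera('wrist'); E=cam(w,'wrist',(t,r)); Mi=np.linalg.inv(np.array(w['mount']))
g=cv2.cvtColor(w['pixels'],cv2.COLOR_RGB2GRAY)
def scr(u,v):
    a=g[v-8:v+9,u-8:u+9].astype(float); k=np.clip(np.percentile(a,60)-25-a,0,None); y,x=np.mgrid[-8:9,-8:9]; return (u+(k*x).sum()/k.sum(),v+(k*y).sum()/k.sum())
zt=t[2]-.06
A,B=[ray(w,Mi,scr(*q),zt) for q in [(228,153),(338,153)]]
d=B-A; print('screws tool',A,B,'dist',np.linalg.norm(d),'ang',np.degrees(np.arctan2(d[0],d[1])))
# centre: 51 mm inboard (102/2) along nest -x
n=np.array([-d[1],d[0]])/np.linalg.norm(d[:2]); print('nest centre tool',(A+B)[:2]/2+.051*n, t)
E
```

```text
screws tool [ 0.04815449 -0.03727648  0.07984577] [0.04788445 0.03946947 0.07984577] dist 0.07674642733669092 ang -0.20159753765977637
nest centre tool [-0.00298022  0.00091705] [0.62051905 0.28636723 0.13984577]
```

Call:
{"api": "move_arm", "payload": {
  "targets": [
    [[1, 0, 15], [0, 0, 0], 1],
    [[1, 0, 30], [0, 0, 0], 1],
    [[1, 0, 38], [0, 0, 0], 1],
    [[1, 0, 42], [0, 0, 0], 1],
    [[1, 0, 42], [0, 0, 0], 1]
  ]
}}

```text
clock: 14.8
tcp_pos: [0.6193, 0.2862, 0.0971]
orientation: [-0.0, -0.042, 0.999, 0.001]
wrist_force: [0.8, 0.6, -0.8]
finger_gap: 0.013
grip_force: 59.1
```

Call:
{"api": "move_arm", "payload": {
  "targets": [
    [[0, 0, 0], [0, 0, 0], 1],
    [[0, 0, 0], [0, 0, 0], 1],
    [[0, 0, 0], [0, 0, 0], 1]
  ]
}}

```text
clock: 15.18
tcp_pos: [0.6196, 0.2863, 0.0979]
orientation: [0.0, -0.042, 0.999, 0.001]
wrist_force: [1.0, 0.3, -1.8]
finger_gap: 0.0128
grip_force: 59.1
```

```bash
python3 - <<'E'
from h import *
s,t,r=st(); print(s['clock'],t,r.as_matrix()[:,2].round(3),s['grip_force'],s['wrist_force'])
Z=[]
for n in ['side','scene','side','scene']:
    p=env.read_camera(n); print(env.get_state()['tcp_pos'])
    for k in ['oblong_carrier','nest_mouth','door_push','door_hinge']:
        L=[d for d in env.landmark_of(k,p)]
        if k=='oblong_carrier': L=[d for d in L if d['centre'][2]>.03]
        print(n,k,[(np.round(d['centre'],4).tolist(),round(d['confidence'],2)) for d in L][:1])
    if n=='side': cv2.imwrite('pics/s5.png',cv2.resize(p['pixels'][290:400,140:300],None,fx=4.5,fy=4.5)[:,:,::-1])
E
```

```text
15.175 [0.61960639 0.2863147  0.09789827] [ 0.     0.001 -1.   ] 59.12744879722595 [ 0.96851419  0.32399727 -1.77343699]
[0.61958007 0.28627687 0.09783023]
side oblong_carrier [([0.6224, 0.2865, 0.0709], 0.95)]
side nest_mouth [([0.6234, 0.2892, 0.0579], 0.66)]
side door_push [([0.5358, 0.0397, 0.0037], 0.73)]
side door_hinge []
[0.61944737 0.28621767 0.09754698]
scene oblong_carrier [([0.6176, 0.2906, 0.0729], 0.66)]
scene nest_mouth [([0.6153, 0.2829, 0.0588], 0.58)]
scene door_push [([0.5126, -0.3204, 0.1708], 0.96)]
scene door_hinge [([0.3427, -0.3403, 0.1693], 0.86)]
[0.61939983 0.2862435  0.09750884]
side oblong_carrier [([0.6238, 0.2888, 0.0698], 0.72)]
side nest_mouth [([0.4297, -0.013, -0.0023], 0.66)]
side door_push [([0.5135, -0.3199, 0.1632], 0.42)]
side door_hinge [([0.3377, 0.1035, 0.0023], 0.18)]
[0.61944533 0.2862334  0.09755371]
scene oblong_carrier [([0.6178, 0.2872, 0.0734], 0.97)]
scene nest_mouth [([0.6164, 0.2846, 0.0584], 0.98)]
scene door_push [([0.5151, -0.3182, 0.1717], 0.86)]
scene door_hinge [([0.3439, -0.3409, 0.1668], 0.79)]
```

View pics/s5.png

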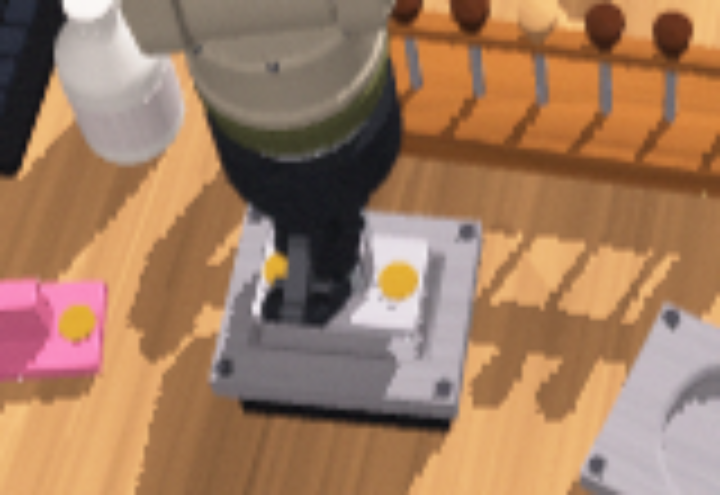

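The side crop shows the carrier level at (345,290), hovering square over the pocket with a gap below it. Its underside is about 11–12 mm above the nest's top, and the door is still shut. I'm handing in.

```bash
python3 -c "
from workcell import env
print(env.hand_in())"
```

```text
the job is handed in; nothing more can be done
None
```

I pushed the door shut on its stop and handed in with the oblong carrier held still and level about 11–12 mm above the oblong nest's top, centred to about 1 mm and turned to match; no verdict came back.

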